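# Finish the crosswise slat stand for cooling candles

## Task

Finish the cooling stand on the riser with the three slats from the sloping rack, whose covered pockets let them out only up along the slope: first lay one slat parallel to the single slat already there, at the empty end of the rails, to complete the second layer, then lay the other two crosswise on top, each straight above one of the rails. All slats must lie flat, square and centred on the layer beneath; leave the jars and the other things on the table where they are.

Things in the scene. Friction and masses are not known exactly. Their poses are not given: they have to be found in the camera images.
- riser: fixed plywood board 200 x 200 x 12 mm on the table with two dark rails fixed on top (the first layer), each 160 mm long (along x), 28 wide, 20 high, centre lines at y = +50 and -50 mm, tops 32 mm above the table. Origin: centre of the board's underside. Second-layer slats lie along y at x = -50 (slat_0, there already) and x = +50 mm; third-layer slats lie along x at y = +50 and -50 mm
- gap (a point): on the riser: where the centre of the missing second-layer slat belongs (riser x = +50, y = 0, 39 mm above the table); axes as the riser's
- top_a (a point): on the riser: where the centre of one third-layer slat belongs (riser x = 0, y = +50, 53 mm above the table); axes as the riser's
- top_b (a point): on the riser: where the centre of the other third-layer slat belongs (riser x = 0, y = -50, 53 mm above the table); axes as the riser's
- rack: fixed blue sloping rack, 232 mm wide (y), 160 deep. Origin: centre of its underside; x level, towards the uphill side. Three slats lie on it wide face up at y = -84, 0, +84 mm, sloping 35 degrees up towards +x, centres 107 mm above the table. They rest on a low bar and a bar 138 to 152 mm up from the end stop; fingers may reach 15 mm below them in between
- pocket (a point): mouth of the middle slat's pocket, on the slat's line, 26 mm up the slope from the end stop; the others are 84 mm to either side. Each pocket holds a slat's lowest 26 mm, is 33 mm wide and 19 mm deep and has a 7 mm thick cover, so a slat must slide at least 28 mm up along the slope before it can be lifted off. Axes as the rack's
- slat_0: light wooden slat, 160 x 28 x 14 mm, about 45 g; origin at its centre, x along its 160 mm length, y across its 28 mm width, z through its 14 mm thickness. It already lies across the riser's rails as half of the second layer, at the riser's x = -50 mm side
- slat_1: light wooden slat, 160 x 28 x 14 mm, about 45 g; origin at its centre, x along its 160 mm length, y across its 28 mm width, z through its 14 mm thickness. It starts in the sloping rack, x pointing up the slope, z out of the slope; all three rack slats are alike
- slat_2: light wooden slat, 160 x 28 x 14 mm, about 45 g; origin at its centre, x along its 160 mm length, y across its 28 mm width, z through its 14 mm thickness. It starts in the sloping rack, x pointing up the slope, z out of the slope; all three rack slats are alike
- slat_3: light wooden slat, 160 x 28 x 14 mm, about 45 g; origin at its centre, x along its 160 mm length, y across its 28 mm width, z through its 14 mm thickness. It starts in the sloping rack, x pointing up the slope, z out of the slope; all three rack slats are alike
- jar_wide: closed amber glass jar with black lid and paper label, 72 mm across, 75 mm tall, standing near the middle between rack and riser, loose; to be left alone. Origin: centre of its underside
- jar_slim: closed amber glass jar with black lid, 52 mm across, 85 mm tall, standing between rack and riser, loose; to be left alone. Origin: centre of its underside
- jar_back: closed amber glass jar with black lid, 68 mm across, 80 mm tall, standing further back, loose; to be left alone. Origin: centre of its underside
- tin: round aluminium tin, 60 mm across, 35 mm tall, near the robot, loose; to be left alone. Origin: centre of its underside
- jar_lid: black jar lid lying flat, 72 mm across, 14 mm thick, near the robot, loose; to be left alone. Origin: centre of its underside
- thermometer: yellow and black pistol-shaped thermometer lying on its side, about 125 x 125 x 40 mm, at the back, loose; to be left alone. Origin: centre of its underside
Not all that is in view belongs to the job. What is shaped like the slat_1 but blue is not meant. What is shaped like the slat_3 but orange is not meant.

How it is judged:
On the way:
1. a slat from the rack completes the second layer beside slat_0 (riser x = +50 mm, along y) (((x of slat_1 in the frame of riser between 0.035 and 0.065 m and y of slat_1 in the frame of riser between -0.015 and 0.015 m and z of slat_1 in the frame of riser between 0.034 and 0.044 m and angle between the x axis of slat_1 and the y axis of riser, either way round below 0.15 rad) or (x of slat_2 in the frame of riser between 0.035 and 0.065 m and y of slat_2 in the frame of riser between -0.015 and 0.015 m and z of slat_2 in the frame of riser between 0.034 and 0.044 m and angle between the x axis of slat_2 and the y axis of riser, either way round below 0.15 rad) or (x of slat_3 in the frame of riser between 0.035 and 0.065 m and y of slat_3 in the frame of riser between -0.015 and 0.015 m and z of slat_3 in the frame of riser between 0.034 and 0.044 m and angle between the x axis of slat_3 and the y axis of riser, either way round below 0.15 rad)) and x of slat_0 in the frame of riser between -0.065 and -0.035 m and y of slat_0 in the frame of riser between -0.015 and 0.015 m and z of slat_0 in the frame of riser between 0.034 and 0.044 m and angle between the x axis of slat_0 and the y axis of riser, either way round below 0.15 rad), for 0.2 s.
At the end, for the whole second after the job is handed in: slat_0 and one rack slat lie along riser y at x -50 and +50 mm on the rails, the other two along riser x on top at y +50 and -50 mm; each centre within 15 mm in x and y and 5 mm in height, direction within 0.15 rad, all at rest (all of step 1 and ((x of slat_1 in the frame of riser between -0.015 and 0.015 m and y of slat_1 in the frame of riser between 0.035 and 0.065 m and z of slat_1 in the frame of riser between 0.048 and 0.058 m and angle between the x axis of slat_1 and the x axis of riser, either way round below 0.15 rad) or (x of slat_2 in the frame of riser between -0.015 and 0.015 m and y of slat_2 in the frame of riser between 0.035 and 0.065 m and z of slat_2 in the frame of riser between 0.048 and 0.058 m and angle between the x axis of slat_2 and the x axis of riser, either way round below 0.15 rad) or (x of slat_3 in the frame of riser between -0.015 and 0.015 m and y of slat_3 in the frame of riser between 0.035 and 0.065 m and z of slat_3 in the frame of riser between 0.048 and 0.058 m and angle between the x axis of slat_3 and the x axis of riser, either way round below 0.15 rad)) and ((x of slat_1 in the frame of riser between -0.015 and 0.015 m and y of slat_1 in the frame of riser between -0.065 and -0.035 m and z of slat_1 in the frame of riser between 0.048 and 0.058 m and angle between the x axis of slat_1 and the x axis of riser, either way round below 0.15 rad) or (x of slat_2 in the frame of riser between -0.015 and 0.015 m and y of slat_2 in the frame of riser between -0.065 and -0.035 m and z of slat_2 in the frame of riser between 0.048 and 0.058 m and angle between the x axis of slat_2 and the x axis of riser, either way round below 0.15 rad) or (x of slat_3 in the frame of riser between -0.015 and 0.015 m and y of slat_3 in the frame of riser between -0.065 and -0.035 m and z of slat_3 in the frame of riser between 0.048 and 0.058 m and angle between the x axis of slat_3 and the x axis of riser, either way round below 0.15 rad)) and linear speed of each of slat_0, slat_1, slat_2, slat_3 below 0.02 m/s); the robot touches nothing.
It fails at once if a jar, the tin, the jar lid or the thermometer is moved by more than 30 mm (distance of any of jar_wide, jar_slim, jar_back, tin, jar_lid, thermometer from where it was at the start of the episode above 0.03 m).
It also fails if it takes over 70 s, if anything falls off the work surface, if the arm or the gripper's body presses on something with over 40 N, if the wrist force passes 120 N, or if a joint passes its speed limit or range.

## Robot

A 7-joint arm with a two-finger parallel gripper is mounted at the origin on the work surface. World frame = base frame: x ahead of the robot, y to its left, z up, the work surface at z = 0. Lengths are in m, angles in rad, forces in N, time in s.
With the tool pointing down it reaches from about 0.4 to 0.875 m from the base axis. Payload 19.3 kg.
Tool frame: the origin (TCP) lies at the very end of the fingers, on their centre line; the grasp point (between the pads) lies 19 mm behind it; z points along the fingers, y is the direction in which the jaws open and shut (so a half turn about z gives the same grasp; the last joint's range is limited). The gripper opens to 85 mm and grips with 20 to 120 N. Pads are 22 mm wide; open, the fingers measure 114 mm over their backs; the gripper's body (76 mm by 85 mm) begins 54 mm behind the grasp point. The pads swing forward as they close: fully open they stand 13 mm farther back than shut.
Start: joints at [-1.308, 0.521, -0.036, 1.599, 0.021, 1.021, -0.113], TCP at [0.204, 0.591, 0.231] pointing down, gripper open.
Joint ranges: [-2.91, 2.91], [-0.3, 2.13], [-1.5, 1.42], [0.17, 2.43], [-1.26, 4.41], [0.16, 1.93], [-2.52, 2.52]. Speed limits (rad/s): [1.89, 1.89, 2.39, 2.39, 3.01, 3.01, 3.01].

## Interface

Orientations are given as [roll, pitch, yaw] about the fixed x, y, z axes, in that order (R = Rz(yaw) Ry(pitch) Rx(roll)).
In Python, from workcell import bot gives the robot as it stands.
- The arm moves only by the tool carry_out, never from a script. Its argument "targets" is a list of rows, each a list of 7 numbers: the shift along the tool's x, y, z in mm, then the turn, a rotation vector about the tool's x, y, z in units of 6 degrees (1.0 is 6 degrees), then the closure in counts, from 0 (fully open) to 255 (shut). A call has 1 to 5 rows; each row shifts and turns the commanded pose from where the row before left it, along the tool's axes as they then stand; what a row does not reach is not made up. A row lasts 1/12 s, in which the tool goes at most 41.7 mm and 7.16 degrees, less where a joint would pass 70% of its speed; a pose out of reach is approached as far as the arm can. A call is refused whole if a number of a shift passes 41.7 or a number of a turn 1, either way. A call with a gripper value outside its range is refused whole. The fingers move at their own pace and stop on an object; "force" is the grip in N (left out, the last holds). Time passes only in rows, so rows that do not move let the fingers close. It gives the time, the measured TCP pose, the force and the opening at its end, in the units of the state.
- bot.observe(): the state, without advancing time (a new reading comes with each control period).
- bot.grab_frame(name): name is "scene" or "top"; returns a dict with "color" (420x560x3 uint8, red, green, blue), "z_map" (420x560 float32, m along the optical axis (not along the pixel's ray), 0 where there is no reading), "K" (3x3 intrinsics, pixels), "cam_to_world" (4x4, takes a point from camera to world coordinates). Camera axes: x right, y down, z forward; pixel columns grow to the right and rows downward; lengths in m; the calibration is good to about 2 mm. A picture is of the moment at which its call begins.
- bot.job_done(): hands the job in, once; it reports no verdict.
The state is a dict: "clock": time; "qpos": joint angles; "qd": joint speeds; "joint_efforts": joint torques, N m; "position": TCP position; "tool_rot": TCP orientation; "force": force on the tool from outside, world axes, zero at the start; "moment": the same for the moment, N m; "grip_width": finger opening in m.
Only numpy, scipy, OpenCV 4.12 (cv2) and the standard library are available. Lean on these libraries where they do the work, as an engineer would, in place of code of your own. Each camera call takes 0.05 s, during which the arm holds its last target. There are 200 camera calls.

## Working session

There is one attempt and no reset: what is moved stays moved. The work goes in short steps, Python scripts to look and compute and a tool call to move; the robot and the scene stay as the last step left them, time stands still between calls to the robot, and variables do not carry over. Pictures are saved under pics/ and viewed, about 8 in all and at most 12, crops included, and the job is handed in when it is done.

Besides the shell and the picture viewer there is one more tool, called after ">>>" as name([rows], argument=value, ...), one row to a line, values as JSON. carry_out: Moves the arm, as the interface text tells. Its arguments: {"type":"object","properties":{"targets":{"type":"array","items":{"type":"array","items":{"type":"number"}}},"force":{"type":"number"}},"required":["targets"]}

```bash
mkdir -p pics; ls
python3 - <<'E'
from workcell import bot
import cv2,numpy as np,pickle
s=bot.observe();print({k:np.round(v,3) for k,v in s.items()})
F={}
for n in("scene","top"):
    f=bot.grab_frame(n);F[n]=f
    cv2.imwrite(f"pics/{n}0.png",f["color"][:,:,::-1])
    print(n,f["K"].round(1).tolist(),f["cam_to_world"].round(3).tolist())
pickle.dump(F,open("f0.pkl","wb"))
E
```

```text
pics
{'clock': np.float64(0.0), 'qpos': array([-1.308,  0.522, -0.036,  1.6  ,  0.021,  1.021, -0.113]), 'qd': array([-0.002, -0.   ,  0.   , -0.001, -0.   ,  0.001,  0.   ]), 'joint_efforts': array([-1.0000e-03, -9.2709e+01,  1.9800e+00, -3.6994e+01,  1.8000e-02,
        8.0000e-03,  0.0000e+00]), 'position': array([0.204, 0.59 , 0.231]), 'tool_rot': array([-3.14 ,  0.   ,  2.809]), 'force': array([ 0.227,  0.185, -0.06 ]), 'moment': array([-0.015, -0.015,  0.003]), 'grip_width': np.float64(0.085)}
scene [[534.5, 0.0, 285.0], [0.0, 534.5, 219.1], [0.0, 0.0, 1.0]] [[-0.125, 0.766, -0.631, 1.47], [0.992, 0.085, -0.094, 0.201], [-0.018, -0.637, -0.77, 1.192], [0.0, 0.0, 0.0, 1.0]]
top [[444.4, 0.0, 283.3], [0.0, 444.4, 214.9], [0.0, 0.0, 1.0]] [[-0.021, -0.983, 0.18, 0.367], [-1.0, 0.016, -0.027, 0.073], [0.023, -0.181, -0.983, 1.281], [0.0, 0.0, 0.0, 1.0]]
```

View pics/scene0.png

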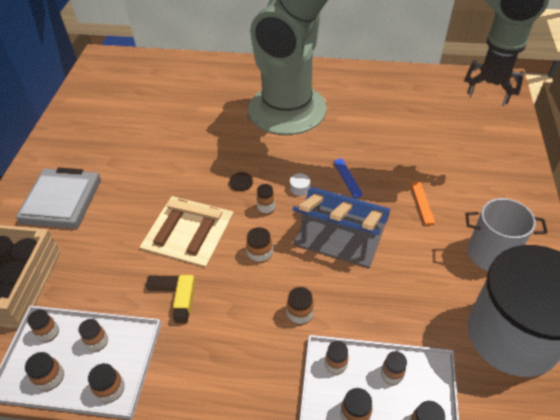

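View pics/top0.png

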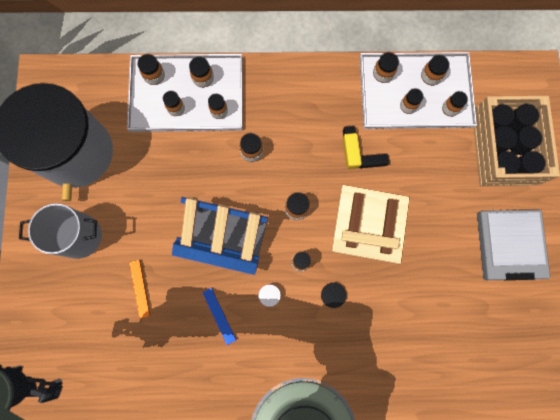

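The scene view shows the rack at about (340,225) and the riser at (190,230). In the top view the rack slats are at (189,222), (220,229) and (252,237), and slat_0 is at (370,240) on the riser (371,224).

Lookalikes: blue stick (219,316) and orange stick (139,289), both lying on the table. The wooden strips on the rack fit the description, so I'll measure those.

```bash
cat > h.py <<'E'
import numpy as np,cv2,pickle
def cloud(f):
    z=f["z_map"];v,u=np.mgrid[:z.shape[0],:z.shape[1]]
    K=f["K"];p=np.stack([(u-K[0,2])/K[0,0]*z,(v-K[1,2])/K[1,1]*z,z],-1)
    T=f["cam_to_world"];return p@T[:3,:3].T+T[:3,3]
def wood(f):
    h=cv2.cvtColor(f["color"],cv2.COLOR_RGB2HSV)
    return cv2.inRange(h,(10,45,165),(28,170,255))
def ray(f,uv,h):
    K=f["K"];T=f["cam_to_world"];uv=np.atleast_2d(uv)
    d=np.c_[(uv-K[:2,2])/[K[0,0],K[1,1]],np.ones(len(uv))]@T[:3,:3].T
    return T[:3,3]+d*((h-T[2,3])/d[:,2])[:,None]
E
python3 - <<'E'
from h import *
F=pickle.load(open("f0.pkl","rb"))
f=F["top"];P=cloud(f);h=cv2.cvtColor(f["color"],cv2.COLOR_RGB2HSV)
for uv in[(189,222),(220,229),(252,237),(370,240),(345,195),(371,224),(140,289),(215,257),(300,300)]:print(uv,h[uv[1],uv[0]],P[uv[1],uv[0]].round(3))
X=P[...,0];Y=P[...,1];Z=P[...,2]
m=wood(f)>0
for name,reg in(("rack",(Z>.05)&(Z<.17)&(Y>.05)&(Y<.4)&(X>.4)&(X<.75)),("riser",(Z>.005)&(Z<.08)&(Y<0)&(Y>-.3)&(X>.4)&(X<.75))):
    mm=(m&reg).astype(np.uint8)
    n,l,st,c=cv2.connectedComponentsWithStats(mm)
    for i in range(1,n):
        if st[i,4]<60: continue
        p=P[l==i];q=p-p.mean(0);_,s,V=np.linalg.svd(q,full_matrices=False)
        t=q@V.T
        print(name,st[i],p.mean(0).round(4),"dir",V[0].round(3),"n",V[2].round(3),"ext",np.ptp(t,0).round(3),"zr",p[:,2].min().round(3),p[:,2].max().round(3))
# objects heights
for nm,(u,v) in dict(jw=(298,205),js=(302,260),jb=(251,147),tin=(270,295),lid=(334,295)).items():print(nm,P[v-2:v+3,u-2:u+3].reshape(-1,3).mean(0).round(3))
np.save("P.npy",P)
big=cv2.resize(f["color"][180:290,150:430,::-1],None,fx=2.8,fy=2.8,interpolation=cv2.INTER_CUBIC);cv2.imwrite("pics/crop0.png",big)
E
```

```text
(189, 222) [ 20  95 248] [0.565 0.291 0.121]
(220, 229) [ 20  95 248] [0.545 0.209 0.119]
(252, 237) [ 20  95 246] [0.522 0.125 0.118]
(370, 240) [ 20  95 247] [ 0.517 -0.203  0.047]
(345, 195) [ 25  55 253] [ 0.656 -0.144  0.012]
(371, 224) [ 26  51 253] [ 0.568 -0.216  0.012]
(140, 289) [ 17 180 253] [0.395 0.444 0.013]
(215, 257) [108 175 166] [0.474 0.226 0.084]
(300, 300) [ 13 151 166] [ 0.356 -0.004  0.002]
rack [181 197  16  50 483] [0.5654 0.293  0.1191] dir [-0.793  0.206 -0.573] n [-0.535  0.214  0.817] ext [0.138 0.037 0.03 ] zr 0.062 0.16
rack [211 206  17  48 482] [0.5441 0.211  0.1195] dir [-0.794  0.205 -0.573] n [-0.547  0.172  0.819] ext [0.138 0.031 0.02 ] zr 0.07 0.16
rack [241 213  19  48 482] [0.5233 0.1301 0.1195] dir [-0.795  0.202 -0.571] n [-0.547  0.167  0.82 ] ext [0.14  0.03  0.024] zr 0.067 0.159
riser [ 332  185   70   78 3295] [ 0.562  -0.2036  0.018 ] dir [-0.979 -0.191  0.065] n [ 0.067 -0.001  0.998] ext [0.255 0.226 0.052] zr 0.005 0.052
jw [ 0.615 -0.001  0.074]
js [ 0.462 -0.007  0.086]
jb [0.784 0.128 0.079]
tin [0.371 0.081 0.034]
lid [ 0.368 -0.099  0.014]
```

View pics/crop0.png

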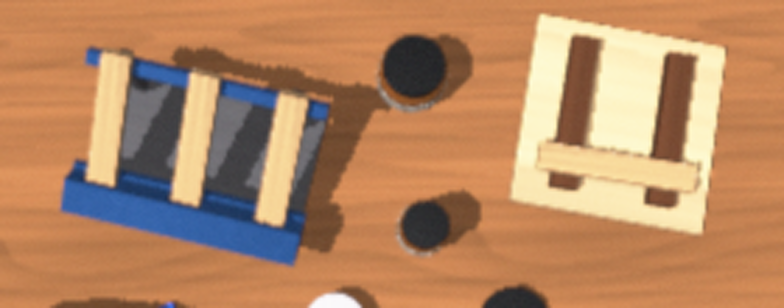

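```bash
cat >> h.py <<'E'
def rect(p):
    c,(a,b),ang=cv2.minAreaRect(p[:,:2].astype(np.float32)*1000)
    return np.round([c[0],c[1],a,b,ang],1)
E
python3 - <<'E'
from h import *
F=pickle.load(open("f0.pkl","rb"))
for n in("top","scene"):
    f=F[n];P=cloud(f);X,Y,Z=P[...,0],P[...,1],P[...,2];h=cv2.cvtColor(f["color"],cv2.COLOR_RGB2HSV)
    reg=(Y<-.05)&(Y>-.36)&(X>.42)&(X<.75)
    def uv(m):
        k,l,st,c=cv2.connectedComponentsWithStats(m.astype(np.uint8));i=1+st[1:,4].argmax()
        v,u=np.nonzero(l==i);return np.c_[u,v]
    w=cv2.inRange(h,(17,30,150),(30,140,255))>0
    b=uv(reg&w);print(n,"board(depth)",rect(P[b[:,1],b[:,0]]),"ray",rect(ray(f,b,.012)))
    s=uv(reg&w&(Z>.036)&(Z<.06));print(" slat0",rect(ray(f,s,.046)),Z[s[:,1],s[:,0]].mean())
    d=reg&(Z>.022)&(Z<.042)&(h[...,2]<140)
    k,l,st,c=cv2.connectedComponentsWithStats(d.astype(np.uint8))
    for i in range(1,k):
        if st[i,4]>80:
            v,u=np.nonzero(l==i);print(" rail",rect(ray(f,np.c_[u,v],.032)))
    R=(Y>.05)&(Y<.4)&(X>.4)&(X<.75)&(Z>.05)&(Z<.17)&(cv2.inRange(h,(15,60,150),(28,150,255))>0)
    k,l,st,c=cv2.connectedComponentsWithStats(R.astype(np.uint8))
    for i in range(1,k):
        if st[i,4]>80:
            p=P[l==i];g=p.mean(0);a=np.deg2rad(-14.3);U=np.array([np.cos(a)*.819,np.sin(a)*.819,.574]);t=(p-g)@U
            print(" rack slat",g.round(4),"along",np.percentile(t,[1,99]).round(3),"top z",p[:,2].max().round(3))
E
```

```text
top board(depth) [ 570.5 -216.3  201.9  200.2   78.2] ray [ 570.2 -214.6  200.8  199.8   78.6]
 slat0 [ 520.4 -202.3  160.1   29.2   79.7] 0.04579677587615063
 rail [ 743.2 -230.3   83.    12.2   89.2]
 rail [ 600.7 -169.7   27.6  111.8   78.4]
 rail [ 582.4 -267.    27.8  110.    78.5]
 rack slat [0.566  0.2924 0.1198] along [-0.07   0.066] top z 0.16
 rack slat [0.5453 0.2107 0.1203] along [-0.07   0.065] top z 0.16
 rack slat [0.5247 0.1297 0.1205] along [-0.07   0.065] top z 0.159
scene board(depth) [ 566.  -216.9  208.4  216.3   79. ] ray [ 571.3 -214.   202.2  205.6   78.9]
 slat0 [ 518.1 -202.6  161.    34.9   84.2] 0.0469980090292981
 rail [ 582.5 -262.3   35.2  130.1   79.3]
 rail [ 601.  -165.4   37.   132.    80.7]
 rack slat [0.5326 0.1313 0.1262] along [-0.085  0.059] top z 0.16
 rack slat [0.5541 0.212  0.1269] along [-0.085  0.058] top z 0.162
 rack slat [0.5756 0.2926 0.1276] along [-0.089  0.059] top z 0.16
```

```bash
cat > plan.py <<'E'
import numpy as np,sys
from scipy.spatial.transform import Rotation as R, Slerp
from workcell import bot
RY,SY=np.deg2rad(-11.5),np.deg2rad(-14.3)
RC=np.array([.5705,-.2148,0]);RR=R.from_euler('z',RY)
C={'right':[.5183,.1313,.107],'mid':[.5389,.2123,.107],'left':[.5596,.294,.107]}
def down(yaw): # tool x along world direction yaw, tool z down
    return R.from_euler('z',yaw)*R.from_euler('x',np.pi)
def rackR(): # tool x downslope, z into slope
    return down(SY+np.pi)*R.from_euler('y',-35,degrees=True)
def rackpt(k,back,up=0): # TCP with grasp point 'back' mm out along normal, 'up' mm up the slope
    r=rackR().as_matrix();return np.array(C[k])+r[:,2]*(.019-back/1e3)-r[:,0]*up/1e3
def riserpt(p,z): return RC+RR.apply([p[0],p[1],0])+np.array([0,0,z])
def rows(p,r,n=None,grip=70,start=None):
    """interpolate straight from current measured pose; prints rows"""
    s=bot.observe();p0,r0=(np.array(s["position"]),R.from_euler('xyz',s["tool_rot"])) if start is None else start
    a=np.rad2deg((r0.inv()*r).magnitude());d=np.linalg.norm(p-p0)*1e3
    N=n or max(1,int(np.ceil(max(d/38,a/5.9))))
    sl=Slerp([0,1],R.concatenate([r0,r]));print(f"d {d:.0f}mm a {a:.0f}deg N {N} -> {np.round(p,3)}")
    pp,rp=p0,r0
    for i in range(1,N+1):
        pi,ri=p0+(p-p0)*i/N,sl(i/N)
        print([*(float(x) for x in (rp.inv().apply(pi-pp)*1e3).round(1)),*(float(x) for x in (np.rad2deg((rp.inv()*ri).as_rotvec())/6).round(2)),grip])
        pp,rp=pi,ri
    return p,r
def st():
    s=bot.observe();print("t",round(float(s["clock"]),2),"q",np.round(s["qpos"],2),"p",np.round(s["position"],4),"rot",np.round(s["tool_rot"],3),"F",np.round(s["force"],1),"w",round(float(s["grip_width"]),4))
E
python3 - <<'E'
from plan import *
e=rows(rackpt('right',100),rackR())
e=rows(rackpt('right',0),rackR(),start=e)
E
```

```text
d 526mm a 35deg N 14 -> [0.473 0.143 0.173]
[-28.6, -23.9, 4.1, -0.02, -0.42, -0.05, 70]
[-28.3, -24.1, 5.3, -0.02, -0.42, -0.05, 70]
[-27.9, -24.3, 6.5, -0.02, -0.42, -0.05, 70]
[-27.4, -24.5, 7.7, -0.02, -0.42, -0.05, 70]
[-26.9, -24.6, 8.8, -0.02, -0.42, -0.05, 70]
[-26.4, -24.8, 9.9, -0.02, -0.42, -0.05, 70]
[-25.8, -25.0, 11.0, -0.02, -0.42, -0.05, 70]
[-25.1, -25.1, 12.1, -0.02, -0.42, -0.05, 70]
[-24.4, -25.3, 13.1, -0.02, -0.42, -0.05, 70]
[-23.7, -25.5, 14.1, -0.02, -0.42, -0.05, 70]
[-22.9, -25.6, 15.1, -0.02, -0.42, -0.05, 70]
[-22.1, -25.8, 16.0, -0.02, -0.42, -0.05, 70]
[-21.2, -25.9, 16.9, -0.02, -0.42, -0.05, 70]
[-20.3, -26.1, 17.8, -0.02, -0.42, -0.05, 70]
d 100mm a 0deg N 3 -> [0.529 0.129 0.091]
[-0.0, 0.0, 33.3, 0.0, 0.0, 0.0, 70]
[-0.0, -0.0, 33.3, 0.0, 0.0, 0.0, 70]
[0.0, -0.0, 33.3, 0.0, 0.0, 0.0, 70]
```

>>> carry_out([
  [-29, -24, 4, 0, -0.42, -0.05, 70],
  [-28, -24, 5, 0, -0.42, -0.05, 70],
  [-28, -24, 7, 0, -0.42, -0.05, 70],
  [-27, -25, 8, 0, -0.42, -0.05, 70],
  [-27, -25, 9, 0, -0.42, -0.05, 70],
], force=40)

```text
clock: 0.52
position: [0.3005, 0.4284, 0.2103]
tool_rot: [-3.138, 0.222, 2.836]
force: [0.4, 1.0, -0.5]
grip_width: 0.0617
```

>>> carry_out([
  [-26, -25, 10, 0, -0.42, -0.05, 70],
  [-26, -25, 11, 0, -0.42, -0.05, 70],
  [-25, -25, 12, 0, -0.42, -0.05, 70],
  [-24, -25, 13, 0, -0.42, -0.05, 70],
  [-24, -25, 14, 0, -0.42, -0.05, 70],
])

```text
clock: 0.93
position: [0.3952, 0.2687, 0.1918]
tool_rot: [-3.129, 0.441, 2.866]
force: [1.7, 1.0, 0.3]
grip_width: 0.0622
```

>>> carry_out([
  [-23, -26, 15, 0, -0.42, -0.05, 70],
  [-22, -26, 16, 0, -0.42, -0.05, 70],
  [-21, -26, 17, 0, -0.42, -0.05, 70],
  [-20, -26, 18, 0, -0.42, -0.05, 70],
  [0, 0, 0, 0, 0, 0, 70],
])

```text
clock: 1.35
position: [0.4656, 0.148, 0.1787]
tool_rot: [-3.112, 0.607, 2.891]
force: [-0.2, -0.5, 0.4]
grip_width: 0.0619
```

Run:
```python
from plan import *
import cv2
st();rows(rackpt('right',40),rackR());rows(rackpt('right',0),rackR())
f=bot.grab_frame("top");cv2.imwrite("pics/t1.png",cv2.resize(f["color"][150:330,120:400,::-1],None,fx=2.5,fy=2.5))
```

```text
t 1.35 q [-1.25  0.37  0.57  2.4   1.26  0.34 -0.61] p [0.4656 0.148  0.1787] rot [-3.112  0.607  2.891] F [-0.2 -0.5  0.4] w 0.0619
d 70mm a 2deg N 2 -> [0.507 0.134 0.124]
[-2.2, -0.5, 34.7, -0.14, -0.02, -0.0, 70]
[-2.1, -1.1, 34.7, -0.14, -0.02, -0.0, 70]
d 110mm a 2deg N 3 -> [0.529 0.129 0.091]
[-1.5, 0.0, 36.5, -0.09, -0.01, -0.0, 70]
[-1.5, -0.3, 36.5, -0.09, -0.01, -0.0, 70]
[-1.4, -0.7, 36.5, -0.09, -0.01, -0.0, 70]
```

View pics/t1.png

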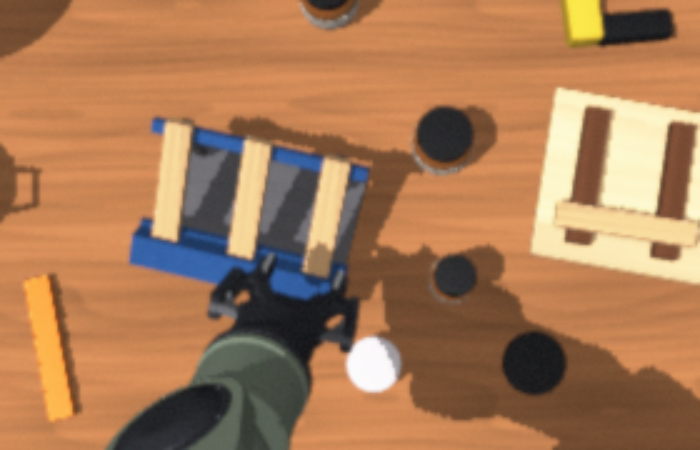

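View: the open fingers are at (268,262) and (340,278), straddling the right slat (325,215). The fingertip midpoint cast by ray is (0.462,0.148), which agrees with the TCP, so I'll approach.

>>> carry_out([
  [-2, -1, 30, -0.14, -0.02, 0, 70],
  [-2, 0, 30, -0.14, -0.02, 0, 70],
  [0, 0, 26, 0, 0, 0, 70],
  [0, 0, 18, 0, 0, 0, 70],
  [0, 0, 6, 0, 0, 0, 70],
])

```text
clock: 1.82
position: [0.514, 0.1406, 0.1197]
tool_rot: [-3.136, 0.621, 2.888]
force: [0.3, -0.7, 0.8]
grip_width: 0.0619
```

Run:
```python
from plan import *
st();rows(rackpt('right',0),rackR())
```

```text
t 1.82 q [-0.99  0.54  0.4   2.36  1.91  0.31 -1.24] p [0.514  0.1406 0.1197] rot [-3.136  0.621  2.888] F [ 0.3 -0.7  0.8] w 0.0619
d 34mm a 1deg N 1 -> [0.529 0.129 0.091]
[2.3, -7.7, 33.2, -0.08, 0.1, -0.04, 70]
```

>>> carry_out([
  [1, -4, 10, -0.04, 0.05, -0.02, 70],
  [1, -4, 10, -0.04, 0.05, -0.02, 70],
  [0, 0, 8, 0, 0, 0, 70],
  [0, 0, 0, 0, 0, 0, 70],
])

```text
clock: 2.15
position: [0.5258, 0.1286, 0.0966]
tool_rot: [-3.141, 0.611, 2.891]
force: [-0.8, -0.8, 0.5]
grip_width: 0.062
```

Run:
```python
from plan import *
st();rows(rackpt('right',0),rackR())
```

```text
t 2.15 q [-0.85  0.58  0.28  2.35  2.07  0.35 -1.35] p [0.5258 0.1286 0.0966] rot [-3.141  0.611  2.891] F [-0.8 -0.8  0.5] w 0.062
d 6mm a 0deg N 1 -> [0.529 0.129 0.091]
[0.5, 0.8, 5.9, -0.01, -0.0, -0.01, 70]
```

Move in the last 5 mm, close and slide up the slope.

>>> carry_out([
  [0, 1, 5, 0, 0, 0, 70],
  [0, 0, 0, 0, 0, 0, 255],
  [0, 0, 0, 0, 0, 0, 255],
  [0, 0, 0, 0, 0, 0, 255],
  [0, 0, 0, 0, 0, 0, 255],
], force=40)

```text
clock: 2.57
position: [0.5282, 0.1293, 0.0936]
tool_rot: [-3.142, 0.611, 2.893]
force: [-2.3, 1.4, 3.0]
grip_width: 0.0273
```

>>> carry_out([
  [-6, 0, 0, 0, 0, 0, 255],
  [-10, 0, 0, 0, 0, 0, 255],
  [-10, 0, 0, 0, 0, 0, 255],
  [-8, 0, 0, 0, 0, 0, 255],
  [0, 0, 0, 0, 0, 0, 255],
])

```text
clock: 2.98
position: [0.5563, 0.1222, 0.1139]
tool_rot: [3.141, 0.613, 2.892]
force: [-0.9, 0.1, 2.4]
grip_width: 0.0278
```

Run:
```python
from plan import *
st();rows(rackpt('right',0,34),rackR(),grip=255)
```

```text
t 2.98 q [-0.86  0.57  0.39  2.29  2.03  0.26 -1.25] p [0.5563 0.1222 0.1139] rot [3.141 0.613 2.892] F [-0.9  0.1  2.4] w 0.0278
d 3mm a 0deg N 1 -> [0.556 0.122 0.111]
[2.0, -0.5, 2.2, 0.01, 0.02, 0.0, 255]
```

>>> carry_out([
  [-5, 0, -10, 0, 0, 0, 255],
  [-14, 0, -20, 0, 0, 0, 255],
  [-17, 0, -25, 0, 0, 0, 255],
  [-17, 0, -25, 0, 0, 0, 255],
  [-10, 0, -14, 0, 0, 0, 255],
])

```text
clock: 3.4
position: [0.5551, 0.1207, 0.1813]
tool_rot: [-3.132, 0.621, 2.895]
force: [0.2, -0.2, -0.4]
grip_width: 0.0278
```

Run:
```python
from plan import *
import cv2
st();e=rows(riserpt([.05,0],.16),down(RY+np.pi/2),grip=255)
f=bot.grab_frame("scene");cv2.imwrite("pics/s2.png",cv2.resize(f["color"][110:320,120:420,::-1],None,fx=2.5,fy=2.5))
```

```text
t 3.4 q [-1.04  0.45  0.6   2.27  1.32  0.19 -0.49] p [0.5551 0.1207 0.1813] rot [-3.132  0.621  2.895] F [ 0.2 -0.2 -0.4] w 0.0278
d 352mm a 93deg N 16 -> [ 0.619 -0.225  0.16 ]
[-6.7, -19.9, 6.6, 0.28, 0.3, 0.88, 255]
[-8.7, -19.0, 6.9, 0.28, 0.3, 0.88, 255]
[-10.6, -17.9, 7.2, 0.28, 0.3, 0.88, 255]
[-12.4, -16.6, 7.3, 0.28, 0.3, 0.88, 255]
[-14.1, -15.2, 7.3, 0.28, 0.3, 0.88, 255]
[-15.7, -13.6, 7.3, 0.28, 0.3, 0.88, 255]
[-17.1, -11.9, 7.2, 0.28, 0.3, 0.88, 255]
[-18.3, -10.1, 6.9, 0.28, 0.3, 0.88, 255]
[-19.3, -8.2, 6.6, 0.28, 0.3, 0.88, 255]
[-20.2, -6.2, 6.2, 0.28, 0.3, 0.88, 255]
[-20.9, -4.1, 5.7, 0.28, 0.3, 0.88, 255]
[-21.3, -2.0, 5.1, 0.28, 0.3, 0.88, 255]
[-21.5, 0.1, 4.5, 0.28, 0.3, 0.88, 255]
[-21.6, 2.2, 3.8, 0.28, 0.3, 0.88, 255]
[-21.4, 4.3, 3.0, 0.28, 0.3, 0.88, 255]
[-21.0, 6.3, 2.2, 0.28, 0.3, 0.88, 255]
```

View pics/s2.png

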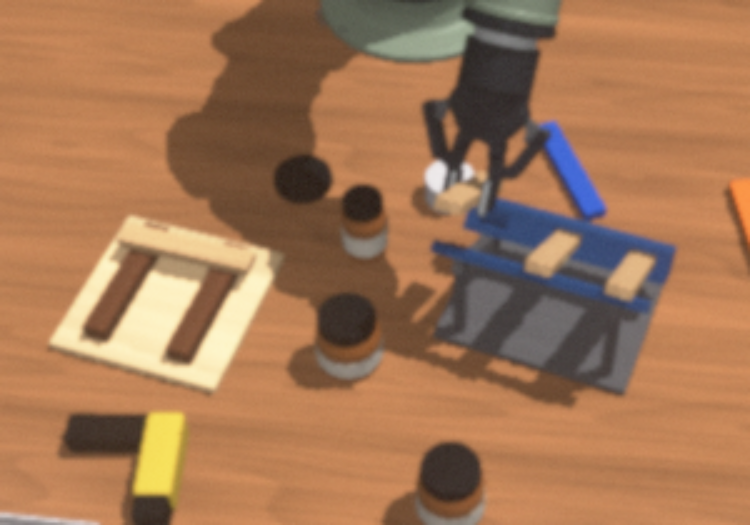

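The slat is held and out of the pocket: gripper at (470,190) in the crop, two slats left at (552,252) and (630,275). Next I'll level it, then carry it across.

>>> carry_out([
  [0, -5, -8, 0, 0.97, 0, 255],
  [0, -10, -5, 0, 0.97, 0, 255],
  [0, -15, 0, 0, 0.97, 0, 255],
  [0, -20, 0, 0, 0.97, 0, 255],
  [0, -20, 0, 0, 0.97, 0, 255],
])

```text
clock: 3.87
position: [0.5527, 0.0819, 0.1812]
tool_rot: [-3.11, 0.431, 2.882]
force: [0.2, -0.4, -1.0]
grip_width: 0.027
```

Run:
```python
from plan import *
st();e=rows(riserpt([.05,0],.16),down(RY+np.pi/2),grip=255)
```

```text
t 3.87 q [-0.55  0.36  0.15  2.15  0.67  0.39  0.3 ] p [0.5527 0.0819 0.1812] rot [-3.11   0.431  2.882] F [ 0.2 -0.4 -1. ] w 0.027
d 315mm a 89deg N 16 -> [ 0.619 -0.225  0.16 ]
[-7.6, -17.3, 5.5, 0.18, 0.22, 0.88, 255]
[-9.3, -16.4, 5.6, 0.18, 0.22, 0.88, 255]
[-10.9, -15.4, 5.7, 0.18, 0.22, 0.88, 255]
[-12.4, -14.2, 5.7, 0.18, 0.22, 0.88, 255]
[-13.7, -12.9, 5.6, 0.18, 0.22, 0.88, 255]
[-15.0, -11.4, 5.5, 0.18, 0.22, 0.88, 255]
[-16.1, -9.9, 5.4, 0.18, 0.22, 0.88, 255]
[-17.1, -8.3, 5.2, 0.18, 0.22, 0.88, 255]
[-17.9, -6.5, 4.9, 0.18, 0.22, 0.88, 255]
[-18.5, -4.8, 4.6, 0.18, 0.22, 0.88, 255]
[-19.0, -3.0, 4.2, 0.18, 0.22, 0.88, 255]
[-19.3, -1.1, 3.8, 0.18, 0.22, 0.88, 255]
[-19.4, 0.7, 3.4, 0.18, 0.22, 0.88, 255]
[-19.3, 2.6, 2.9, 0.18, 0.22, 0.88, 255]
[-19.0, 4.4, 2.4, 0.18, 0.22, 0.88, 255]
[-18.6, 6.2, 1.9, 0.18, 0.22, 0.88, 255]
```

>>> carry_out([
  [-8, -17, 5, 0.18, 0.22, 0.88, 255],
  [-9, -16, 5, 0.18, 0.22, 0.88, 255],
  [-11, -15, 5, 0.18, 0.22, 0.88, 255],
  [-12, -14, 5, 0.18, 0.22, 0.88, 255],
  [-14, -13, 5, 0.18, 0.22, 0.88, 255],
])

```text
clock: 4.28
position: [0.5733, -0.0135, 0.1774]
tool_rot: [3.087, 0.309, 2.383]
force: [0.0, 0.3, 0.4]
grip_width: 0.0276
```

>>> carry_out([
  [-15, -11, 5, 0.18, 0.22, 0.88, 255],
  [-16, -10, 5, 0.18, 0.22, 0.88, 255],
  [-17, -8, 5, 0.18, 0.22, 0.88, 255],
  [-18, -7, 5, 0.18, 0.22, 0.88, 255],
  [-19, -5, 5, 0.18, 0.22, 0.88, 255],
])

```text
clock: 4.7
position: [0.5941, -0.1096, 0.1715]
tool_rot: [3.073, 0.162, 1.918]
force: [0.1, 0.4, 0.4]
grip_width: 0.027
```

Run:
```python
from plan import *
st();e=rows(riserpt([.05,0],.10),down(RY+np.pi/2),grip=255)
```

```text
t 4.7 q [-0.08  0.5   0.13  1.84  0.1   0.68  0.31] p [ 0.5941 -0.1096  0.1715] rot [3.073 0.162 1.918] F [0.1 0.4 0.4] w 0.027
d 138mm a 33deg N 6 -> [ 0.619 -0.225  0.1  ]
[-17.3, -3.6, 14.7, 0.18, 0.22, 0.88, 255]
[-17.9, -1.7, 14.3, 0.18, 0.22, 0.88, 255]
[-18.3, 0.2, 13.9, 0.18, 0.22, 0.88, 255]
[-18.5, 2.2, 13.5, 0.18, 0.22, 0.88, 255]
[-18.5, 4.1, 13.0, 0.18, 0.22, 0.88, 255]
[-18.3, 6.1, 12.5, 0.18, 0.22, 0.88, 255]
```

>>> carry_out([
  [-17, -4, 15, 0.18, 0.22, 0.88, 255],
  [-18, -2, 14, 0.18, 0.22, 0.88, 255],
  [-18, 0, 14, 0.18, 0.22, 0.88, 255],
  [-18, 2, 13, 0.18, 0.22, 0.88, 255],
  [-18, 4, 13, 0.18, 0.22, 0.88, 255],
])

```text
clock: 5.12
position: [0.6142, -0.2042, 0.1116]
tool_rot: [3.126, 0.025, 1.461]
force: [0.9, 0.2, 0.2]
grip_width: 0.0275
```

>>> carry_out([
  [-18, 6, 5, 0.18, 0.22, 0.88, 255],
  [0, 0, 0, 0, 0, 0, 255],
  [0, 0, 0, 0, 0, 0, 255],
])

```text
clock: 5.37
position: [0.6179, -0.2235, 0.1071]
tool_rot: [-3.14, 0.003, 1.371]
force: [-0.9, 0.9, -0.5]
grip_width: 0.0269
```

Run:
```python
from plan import *
from h import *
st();e=rows(riserpt([.05,0],.021),down(RY+np.pi/2),grip=255)
f=bot.grab_frame("scene");P=cloud(f);h=cv2.cvtColor(f["color"],cv2.COLOR_RGB2HSV)
w=(cv2.inRange(h,(15,60,130),(28,150,255))>0)&(P[...,2]>.09)&(P[...,2]<.16)&(P[...,1]<0)&(P[...,1]>-.4)&(P[...,0]<.8)
k,l,s,c=cv2.connectedComponentsWithStats(w.astype(np.uint8))
for i in range(1,k):
    if s[i,4]>60:
        v,u=np.nonzero(l==i);z=np.median(P[l==i][:,2]);print(s[i],z,P[l==i].min(0).round(3),P[l==i].max(0).round(3))
cv2.imwrite("pics/s3.png",cv2.resize(f["color"][110:290,90:330,::-1],None,fx=3,fy=3))
```

```text
t 5.37 q [ 0.15  0.72  0.17  1.61 -0.15  0.82  0.17] p [ 0.6179 -0.2235  0.1071] rot [-3.140e+00  3.000e-03  1.371e+00] F [-0.9  0.9 -0.5] w 0.0269
d 86mm a 0deg N 3 -> [ 0.619 -0.225  0.021]
[-0.2, 0.7, 28.7, -0.01, 0.01, 0.0, 255]
[-0.2, 0.6, 28.7, -0.01, 0.01, 0.0, 255]
[-0.3, 0.6, 28.7, -0.01, 0.01, 0.0, 255]
[144 204  12  11  73] 0.1331074982411271 [ 0.586 -0.3    0.122] [ 0.623 -0.274  0.139]
[172 210  31  19 339] 0.13229055871011508 [ 0.591 -0.226  0.117] [ 0.651 -0.141  0.144]
```

View pics/s3.png

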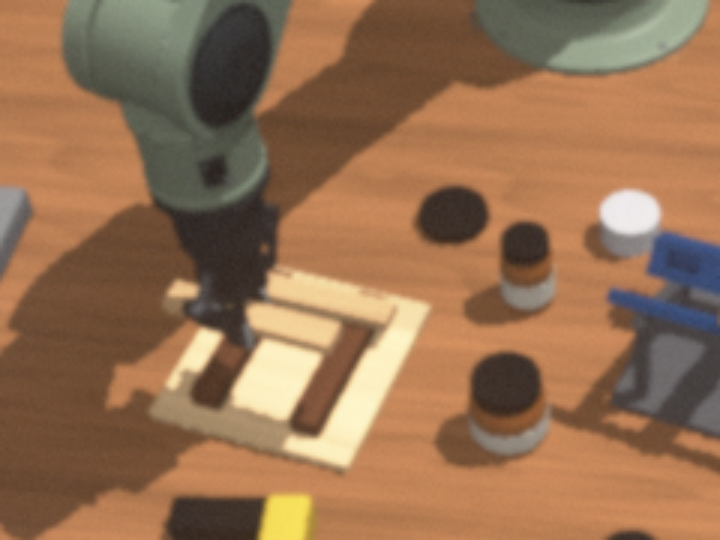

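The slat is level above the empty end, at (170–340, 290–345). It spans y -0.300 to -0.141, so it is centred in the grip. Lower and release.

>>> carry_out([
  [0, 1, 28, 0, 0, 0, 255],
  [0, 1, 28, 0, 0, 0, 255],
  [0, 0, 18, 0, 0, 0, 255],
  [0, 0, 9, 0, 0, 0, 255],
  [0, 0, 0, 0, 0, 0, 255],
])

```text
clock: 5.83
position: [0.6201, -0.2213, 0.0238]
tool_rot: [-3.14, 0.001, 1.376]
force: [0.1, 0.2, 0.1]
grip_width: 0.0276
```

Run:
```python
from plan import *
st();e=rows(riserpt([.05,0],.021),down(RY+np.pi/2),grip=255)
```

```text
t 5.83 q [ 0.16  0.84  0.14  1.63 -0.16  0.68  0.19] p [ 0.6201 -0.2213  0.0238] rot [-3.140e+00  1.000e-03  1.376e+00] F [0.1 0.2 0.1] w 0.0276
d 5mm a 0deg N 1 -> [ 0.619 -0.225  0.021]
[-3.5, 0.1, 2.8, -0.02, 0.01, 0.05, 255]
```

>>> carry_out([
  [-3, 0, 2, 0, 0, 0, 255],
  [0, 0, 1, 0, 0, 0, 255],
  [0, 0, 0, 0, 0, 0, 255],
  [0, 0, 0, 0, 0, 0, 70],
  [0, 0, 0, 0, 0, 0, 70],
])

```text
clock: 6.25
position: [0.6209, -0.2258, 0.0232]
tool_rot: [3.14, 0.002, 1.374]
force: [0.8, -0.2, 0.7]
grip_width: 0.0505
```

>>> carry_out([
  [0, 0, 0, 0, 0, 0, 70],
  [0, 0, -15, 0, 0, 0, 70],
  [0, 0, -30, 0, 0, 0, 70],
  [0, 0, -40, 0, 0, 0, 70],
  [0, 0, -40, 0, 0, 0, 70],
])

```text
clock: 6.67
position: [0.6199, -0.2255, 0.1497]
tool_rot: [3.141, 0.002, 1.374]
force: [1.1, -0.1, 0.8]
grip_width: 0.0617
```

Run:
```python
from plan import *
st()
e=rows(rackpt('mid',130),rackR())
```

```text
t 6.67 q [ 0.14  0.67  0.18  1.58 -0.14  0.9   0.18] p [ 0.6199 -0.2255  0.1497] rot [3.141e+00 2.000e-03 1.374e+00] F [ 1.1 -0.1  0.8] w 0.0617
d 478mm a 92deg N 16 -> [0.477 0.228 0.198]
[26.0, -14.3, -3.1, -0.28, -0.29, -0.88, 70]
[27.1, -11.7, -4.2, -0.28, -0.29, -0.88, 70]
[27.9, -9.1, -5.4, -0.28, -0.29, -0.88, 70]
[28.5, -6.3, -6.5, -0.28, -0.29, -0.88, 70]
[28.7, -3.5, -7.5, -0.28, -0.29, -0.88, 70]
[28.6, -0.6, -8.4, -0.28, -0.29, -0.88, 70]
[28.3, 2.2, -9.3, -0.28, -0.29, -0.88, 70]
[27.7, 5.1, -10.0, -0.28, -0.29, -0.88, 70]
[26.8, 7.9, -10.6, -0.28, -0.29, -0.88, 70]
[25.6, 10.6, -11.2, -0.28, -0.29, -0.88, 70]
[24.2, 13.2, -11.6, -0.28, -0.29, -0.88, 70]
[22.5, 15.7, -11.9, -0.28, -0.29, -0.88, 70]
[20.6, 18.0, -12.0, -0.28, -0.29, -0.88, 70]
[18.5, 20.1, -12.1, -0.28, -0.29, -0.88, 70]
[16.1, 22.1, -12.0, -0.28, -0.29, -0.88, 70]
[13.7, 23.8, -11.8, -0.28, -0.29, -0.88, 70]
```

>>> carry_out([
  [26, -14, -3, -0.28, -0.29, -0.88, 70],
  [27, -12, -4, -0.28, -0.29, -0.88, 70],
  [28, -9, -5, -0.28, -0.29, -0.88, 70],
  [28, -6, -6, -0.28, -0.29, -0.88, 70],
  [29, -3, -7, -0.28, -0.29, -0.88, 70],
])

```text
clock: 7.08
position: [0.5763, -0.083, 0.1624]
tool_rot: [3.031, 0.183, 1.831]
force: [1.8, -0.1, 0.2]
grip_width: 0.0619
```

>>> carry_out([
  [29, 0, -8, -0.28, -0.29, -0.88, 70],
  [28, 2, -9, -0.28, -0.29, -0.88, 70],
  [28, 5, -10, -0.28, -0.29, -0.88, 70],
  [27, 8, -11, -0.28, -0.29, -0.88, 70],
  [26, 11, -11, -0.28, -0.29, -0.88, 70],
])

```text
clock: 7.5
position: [0.5319, 0.0585, 0.1764]
tool_rot: [3.013, 0.39, 2.283]
force: [1.0, 0.2, 0.7]
grip_width: 0.0618
```

Run:
```python
from plan import *
st()
e=rows(rackpt('mid',90),rackR())
```

```text
t 7.5 q [-0.69  0.38  0.34  2.17  0.52  0.42 -0.11] p [0.5319 0.0585 0.1764] rot [3.013 0.39  2.283] F [1.  0.2 0.7] w 0.0618
d 167mm a 34deg N 6 -> [0.499 0.222 0.165]
[23.1, 14.6, -5.6, -0.27, -0.29, -0.87, 70]
[21.5, 16.8, -5.9, -0.27, -0.29, -0.87, 70]
[19.7, 18.8, -6.0, -0.27, -0.29, -0.87, 70]
[17.7, 20.7, -6.0, -0.27, -0.29, -0.87, 70]
[15.6, 22.4, -5.9, -0.27, -0.29, -0.87, 70]
[13.3, 23.9, -5.7, -0.27, -0.29, -0.87, 70]
```

>>> carry_out([
  [23, 15, -6, -0.27, -0.29, -0.87, 70],
  [21, 17, -6, -0.27, -0.29, -0.87, 70],
  [20, 19, -6, -0.27, -0.29, -0.87, 70],
  [18, 21, -6, -0.27, -0.29, -0.87, 70],
  [16, 22, -6, -0.27, -0.29, -0.87, 70],
])

```text
clock: 7.92
position: [0.5057, 0.1962, 0.1673]
tool_rot: [3.107, 0.582, 2.782]
force: [1.8, 0.6, -0.9]
grip_width: 0.0623
```

>>> carry_out([
  [13, 24, -6, -0.27, -0.29, -0.87, 70],
  [0, 0, 0, 0, 0, 0, 70],
])

```text
clock: 8.08
position: [0.4988, 0.2281, 0.1646]
tool_rot: [-3.141, 0.613, 2.903]
force: [0.6, 2.0, -0.2]
grip_width: 0.062
```

Run:
```python
from plan import *
st()
e=rows(rackpt('mid',20),rackR(),n=5)
```

```text
t 8.08 q [-1.31  0.5   0.59  2.26  1.07  0.29 -0.5 ] p [0.4988 0.2281 0.1646] rot [-3.141  0.613  2.903] F [ 0.6  2.  -0.2] w 0.062
d 71mm a 1deg N 5 -> [0.538 0.212 0.108]
[-0.4, -1.2, 14.1, 0.01, 0.0, 0.02, 70]
[-0.4, -1.1, 14.1, 0.01, 0.0, 0.02, 70]
[-0.4, -1.1, 14.1, 0.01, 0.0, 0.02, 70]
[-0.4, -1.1, 14.1, 0.01, 0.0, 0.02, 70]
[-0.4, -1.1, 14.1, 0.01, 0.0, 0.02, 70]
```

>>> carry_out([
  [0, -2, 14, 0, 0, 0.05, 70],
  [0, -2, 14, 0, 0, 0.05, 70],
  [0, -1, 14, 0, 0, 0, 70],
  [0, 0, 14, 0, 0, 0, 70],
  [0, 0, 14, 0, 0, 0, 70],
])

```text
clock: 8.5
position: [0.5391, 0.2071, 0.1078]
tool_rot: [3.132, 0.613, 2.874]
force: [0.6, -0.5, 0.2]
grip_width: 0.0621
```

Run:
```python
from plan import *
st()
e=rows(rackpt('mid',0),rackR(),n=2)
```

```text
t 8.5 q [-1.17  0.66  0.57  2.23  1.63  0.18 -1.07] p [0.5391 0.2071 0.1078] rot [3.132 0.613 2.874] F [ 0.6 -0.5  0.2] w 0.0621
d 20mm a 1deg N 2 -> [0.549 0.21  0.091]
[0.9, 2.5, 9.4, -0.0, 0.01, -0.07, 70]
[0.9, 2.5, 9.4, -0.0, 0.01, -0.07, 70]
```

>>> carry_out([
  [1, 2, 9, 0, 0, -0.07, 70],
  [1, 3, 9, 0, 0, -0.07, 70],
  [0, 0, 0, 0, 0, 0, 70],
])

```text
clock: 8.75
position: [0.5491, 0.2095, 0.0916]
tool_rot: [-3.14, 0.613, 2.892]
force: [-0.5, -0.6, -0.7]
grip_width: 0.0622
```

Run:
```python
from plan import *
st()
e=rows(rackpt('mid',0),rackR(),n=1)
```

```text
t 8.75 q [-1.11  0.68  0.5   2.21  1.72  0.21 -1.14] p [0.5491 0.2095 0.0916] rot [-3.14   0.613  2.892] F [-0.5 -0.6 -0.7] w 0.0622
d 0mm a 0deg N 1 -> [0.549 0.21  0.091]
[-0.2, 0.2, 0.3, -0.02, 0.02, -0.0, 70]
```

>>> carry_out([
  [0, 0, 0, 0, 0, 0, 255],
  [0, 0, 0, 0, 0, 0, 255],
  [0, 0, 0, 0, 0, 0, 255],
  [0, 0, 0, 0, 0, 0, 255],
])

```text
clock: 9.08
position: [0.5479, 0.2097, 0.0925]
tool_rot: [-3.141, 0.613, 2.892]
force: [-5.5, 0.6, 9.9]
grip_width: 0.0272
```

>>> carry_out([
  [-6, 0, 0, 0, 0, 0, 255],
  [-8, 0, 0, 0, 0, 0, 255],
  [-8, 0, 0, 0, 0, 0, 255],
  [-8, 0, 0, 0, 0, 0, 255],
  [-4, 0, 0, 0, 0, 0, 255],
])

```text
clock: 9.5
position: [0.5751, 0.2031, 0.112]
tool_rot: [-3.14, 0.612, 2.893]
force: [-1.6, 1.4, 0.7]
grip_width: 0.027
```

Run:
```python
from plan import *
st()
e=rows(rackpt('mid',0,34),rackR(),n=1,grip=255)
```

```text
t 9.5 q [-1.08  0.66  0.52  2.16  1.47  0.18 -0.82] p [0.5751 0.2031 0.112 ] rot [-3.14   0.612  2.893] F [-1.6  1.4  0.7] w 0.027
d 2mm a 0deg N 1 -> [0.576 0.203 0.111]
[-0.5, -0.0, 1.7, -0.01, 0.01, 0.01, 255]
```

>>> carry_out([
  [-5, 0, -10, 0, 0, 0, 255],
  [-10, 0, -16, 0, 0, 0, 255],
  [-12, 0, -18, 0, 0.3, 0, 255],
  [-12, 0, -20, 0, 0.6, 0, 255],
  [-8, 0, -20, 0, 0.9, 0, 255],
])

```text
clock: 9.92
position: [0.572, 0.2032, 0.1833]
tool_rot: [-3.136, 0.502, 2.889]
force: [1.3, -0.9, -1.0]
grip_width: 0.0274
```

Run:
```python
from plan import *
st()
e=rows(riserpt([0,-.05],.14),down(RY+np.pi),grip=255)
```

```text
t 9.92 q [-0.78  0.44  0.17  2.05  0.78  0.45  0.  ] p [0.572  0.2032 0.1833] rot [-3.136  0.502  2.889] F [ 1.3 -0.9 -1. ] w 0.0274
d 469mm a 29deg N 13 -> [ 0.561 -0.264  0.14 ]
[-5.5, -35.0, 7.0, -0.01, 0.37, -0.04, 255]
[-5.6, -35.0, 6.8, -0.01, 0.37, -0.04, 255]
[-5.8, -35.0, 6.5, -0.01, 0.37, -0.04, 255]
[-5.9, -35.1, 6.2, -0.01, 0.37, -0.04, 255]
[-6.0, -35.1, 5.9, -0.01, 0.37, -0.04, 255]
[-6.0, -35.1, 5.7, -0.01, 0.37, -0.04, 255]
[-6.1, -35.2, 5.4, -0.01, 0.37, -0.04, 255]
[-6.2, -35.2, 5.1, -0.01, 0.37, -0.04, 255]
[-6.2, -35.2, 4.8, -0.01, 0.37, -0.04, 255]
[-6.3, -35.3, 4.5, -0.01, 0.37, -0.04, 255]
[-6.3, -35.3, 4.2, -0.01, 0.37, -0.04, 255]
[-6.3, -35.3, 3.9, -0.01, 0.37, -0.04, 255]
[-6.3, -35.3, 3.6, -0.01, 0.37, -0.04, 255]
```

>>> carry_out([
  [-6, -30, 4, 0, 0.37, -0.04, 255],
  [-6, -33, 6, 0, 0.37, -0.04, 255],
  [-6, -33, 6, 0, 0.37, -0.04, 255],
  [-6, -33, 6, 0, 0.37, -0.04, 255],
  [-6, -33, 6, 0, 0.37, -0.04, 255],
])

```text
clock: 10.33
position: [0.5706, 0.048, 0.1718]
tool_rot: [-3.127, 0.325, 2.906]
force: [0.1, 1.1, -0.8]
grip_width: 0.0275
```

>>> carry_out([
  [-6, -33, 5, 0, 0.37, -0.04, 255],
  [-6, -33, 5, 0, 0.37, -0.04, 255],
  [-6, -33, 5, 0, 0.37, -0.04, 255],
  [-6, -33, 5, 0, 0.37, -0.04, 255],
  [-6, -33, 5, 0, 0.37, -0.04, 255],
])

```text
clock: 10.75
position: [0.5668, -0.1177, 0.1581]
tool_rot: [-3.123, 0.135, 2.923]
force: [0.6, 0.2, -0.7]
grip_width: 0.0269
```

Run:
```python
from plan import *
st()
e=rows(riserpt([0,-.05],.11),down(RY+np.pi),grip=255)
```

```text
t 10.75 q [ 0.25  0.49 -0.23  1.9   0.25  0.65  1.22] p [ 0.5668 -0.1177  0.1581] rot [-3.123  0.135  2.923] F [ 0.6  0.2 -0.7] w 0.0269
d 154mm a 8deg N 5 -> [ 0.561 -0.264  0.11 ]
[-3.8, -28.6, 10.8, -0.04, 0.26, -0.04, 255]
[-3.9, -28.7, 10.5, -0.04, 0.26, -0.04, 255]
[-4.1, -28.7, 10.3, -0.04, 0.26, -0.04, 255]
[-4.3, -28.8, 10.1, -0.04, 0.26, -0.04, 255]
[-4.4, -28.8, 9.9, -0.04, 0.26, -0.04, 255]
```

>>> carry_out([
  [-4, -29, 11, -0.04, 0.26, -0.04, 255],
  [-4, -29, 10, -0.04, 0.26, -0.04, 255],
  [-4, -29, 10, -0.04, 0.26, -0.04, 255],
  [-4, -29, 10, -0.04, 0.26, -0.04, 255],
  [-4, -23, 7, -0.04, 0.26, -0.04, 255],
])

```text
clock: 11.17
position: [0.5604, -0.26, 0.1127]
tool_rot: [-3.141, -0.002, 2.942]
force: [-0.2, 0.0, -0.2]
grip_width: 0.0274
```

>>> carry_out([
  [0, 0, 0, 0, 0, 0, 255],
  [0, 0, 0, 0, 0, 0, 255],
])

```text
clock: 11.33
position: [0.5607, -0.2589, 0.1127]
tool_rot: [-3.141, -0.001, 2.941]
force: [0.0, 1.2, -1.1]
grip_width: 0.0274
```

Run:
```python
from plan import *
from h import *
st();e=rows(riserpt([0,-.05],.036),down(RY+np.pi),grip=255)
def show(f,tag):
    P=cloud(f);h=cv2.cvtColor(f["color"],cv2.COLOR_RGB2HSV)
    w=(cv2.inRange(h,(15,60,120),(28,150,255))>0)&(P[...,2]>.036)&(P[...,2]<.16)&(P[...,1]<0)&(P[...,1]>-.4)&(P[...,0]<.8)&(P[...,0]>.42)
    k,l,s,c=cv2.connectedComponentsWithStats(w.astype(np.uint8))
    for i in range(1,k):
        if s[i,4]>60:
            p=P[l==i];q=RR.inv().apply(p-RC)*1e3
            print(tag,s[i],"riser-frame centre",((np.percentile(q,1,0)+np.percentile(q,99,0))/2).round(1),"ext",(np.percentile(q,99,0)-np.percentile(q,1,0)).round(1),"z",np.median(q[:,2]).round(1))
for n in("scene","top"):
    f=bot.grab_frame(n);show(f,n)
    if n=="scene":cv2.imwrite("pics/s4.png",cv2.resize(f["color"][110:290,90:330,::-1],None,fx=3,fy=3))
```

```text
t 11.33 q [ 0.5   0.66 -0.25  1.71  0.21  0.8   1.53] p [ 0.5607 -0.2589  0.1127] rot [-3.141e+00 -1.000e-03  2.941e+00] F [ 0.   1.2 -1.1] w 0.0274
d 77mm a 0deg N 3 -> [ 0.561 -0.264  0.036]
[-0.3, -1.6, 25.6, -0.0, -0.0, -0.0, 255]
[-0.3, -1.6, 25.6, -0.0, -0.0, -0.0, 255]
[-0.3, -1.6, 25.6, -0.0, -0.0, -0.0, 255]
scene [147 191  75  30 791] riser-frame centre [ 5.9  4.7 90.1] ext [144.5 152.7 107. ] z 48.0
scene [149 225  58  24 570] riser-frame centre [53.2  2.7 44.6] ext [ 30.6 158.   15.5] z 46.0
top [347 190  56  20 446] riser-frame centre [57.8 17.  89.5] ext [ 37.4 126.9 103. ] z 46.0
top [342 221  61  29 794] riser-frame centre [-44.4  11.2  91. ] ext [ 70.7 137.4 104.2] z 48.4
```

View pics/s4.png

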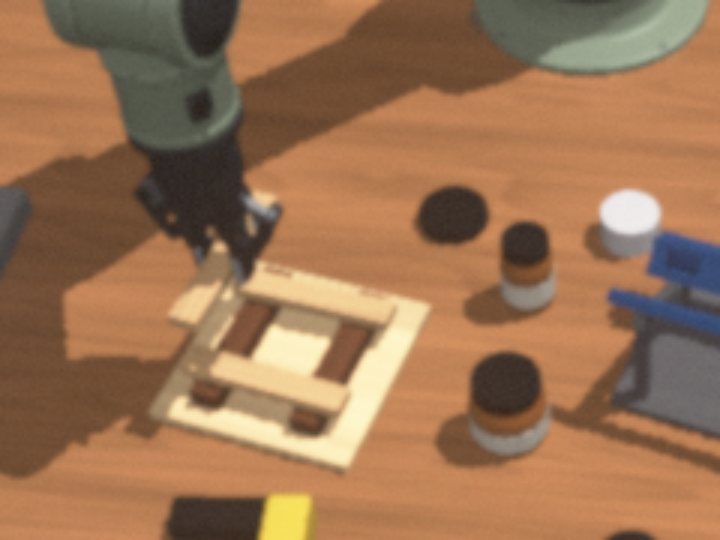

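The second-layer slat lies flat at riser (53, 3) with its top at 46 mm, seen at (280,380). The held slat is above the top_b side at (210,280). I'll check how it is centred in the grip.

```bash
cat >> h.py <<'E'
def held(f,lo,hi,RR,RC):
    P=cloud(f);h=cv2.cvtColor(f["color"],cv2.COLOR_RGB2HSV)
    w=(cv2.inRange(h,(15,60,100),(28,150,255))>0)&(P[...,2]>lo)&(P[...,2]<hi)&(P[...,1]<0)&(P[...,1]>-.4)&(P[...,0]<.8)&(P[...,0]>.42)
    w=cv2.morphologyEx(w.astype(np.uint8),cv2.MORPH_OPEN,np.ones((3,3)))>0
    q=RR.inv().apply(P[w]-RC)*1e3;a,b=np.percentile(q,1,0),np.percentile(q,99,0)
    print("n",w.sum(),"centre",((a+b)/2).round(1),"ext",(b-a).round(1),"medz",np.median(q[:,2]).round(1))
E
python3 - <<'E'
from plan import *
from h import *
for n in("scene","top"): held(bot.grab_frame(n),.105,.16,RR,RC)
E
```

```text
n 292 centre [ -1.6 -43.6 136.5] ext [157.4  29.4  15.3] medz 139.5
n 371 centre [ -2.4 -42.9 136.9] ext [156.3  27.5  14.5] medz 138.9
```

>>> carry_out([
  [-1, -3, 26, 0, 0, 0, 255],
  [-1, -2, 26, 0, 0, 0, 255],
  [0, 0, 15, 0, 0, 0, 255],
  [0, 0, 7, 0, 0, 0, 255],
  [0, 0, 0, 0, 0, 0, 255],
])

```text
clock: 11.95
position: [0.5619, -0.262, 0.0382]
tool_rot: [3.141, -0.002, 2.944]
force: [-0.7, -0.0, -0.3]
grip_width: 0.0275
```

Run:
```python
from plan import *
st();e=rows(riserpt([.002,-.05],.0345),down(RY+np.pi),grip=255)
```

```text
t 11.95 q [ 0.49  0.77 -0.22  1.73  0.25  0.67  1.5 ] p [ 0.5619 -0.262   0.0382] rot [ 3.141e+00 -2.000e-03  2.944e+00] F [-0.7 -0.  -0.3] w 0.0275
d 4mm a 0deg N 1 -> [ 0.562 -0.264  0.034]
[-1.0, -2.1, 3.7, 0.0, -0.02, 0.03, 255]
```

>>> carry_out([
  [-1, -2, 3, 0, 0, 0, 255],
  [0, 0, 0, 0, 0, 0, 255],
  [0, 0, 0, 0, 0, 0, 70],
  [0, 0, 0, 0, 0, 0, 70],
  [0, 0, 0, 0, 0, 0, 70],
])

```text
clock: 12.37
position: [0.5632, -0.2653, 0.0369]
tool_rot: [-3.141, 0.001, 2.943]
force: [0.6, -0.1, 0.1]
grip_width: 0.0613
```

>>> carry_out([
  [0, 0, -15, 0, 0, 0, 70],
  [0, 0, -30, 0, 0, 0, 70],
  [0, 0, -38, 0, 0, 0, 70],
  [0, 10, -38, 0, 0, 0, 70],
  [0, 30, -10, 0, 0, 0, 70],
])

```text
clock: 12.78
position: [0.5717, -0.2304, 0.173]
tool_rot: [-3.138, 0.007, 2.937]
force: [2.2, -0.8, 0.0]
grip_width: 0.062
```

Run:
```python
from plan import *
from h import *
st();e=rows(rackpt('left',100),rackR())
held(bot.grab_frame("scene"),.05,.08,RR,RC)
```

```text
t 12.78 q [ 0.47  0.58 -0.27  1.68  0.19  0.91  1.49] p [ 0.5717 -0.2304  0.173 ] rot [-3.138  0.007  2.937] F [ 2.2 -0.8  0. ] w 0.062
d 539mm a 35deg N 15 -> [0.515 0.305 0.173]
[11.0, 34.2, -0.2, 0.01, -0.38, 0.03, 70]
[11.1, 34.2, -0.7, 0.01, -0.38, 0.03, 70]
[11.1, 34.1, -1.2, 0.01, -0.38, 0.03, 70]
[11.2, 34.1, -1.6, 0.01, -0.38, 0.03, 70]
[11.2, 34.1, -2.1, 0.01, -0.38, 0.03, 70]
[11.2, 34.0, -2.6, 0.01, -0.38, 0.03, 70]
[11.2, 34.0, -3.1, 0.01, -0.38, 0.03, 70]
[11.2, 34.0, -3.5, 0.01, -0.38, 0.03, 70]
[11.1, 33.9, -4.0, 0.01, -0.38, 0.03, 70]
[11.1, 33.9, -4.5, 0.01, -0.38, 0.03, 70]
[11.0, 33.9, -4.9, 0.01, -0.38, 0.03, 70]
[10.9, 33.8, -5.4, 0.01, -0.38, 0.03, 70]
[10.7, 33.8, -5.9, 0.01, -0.38, 0.03, 70]
[10.6, 33.8, -6.3, 0.01, -0.38, 0.03, 70]
[10.4, 33.7, -6.8, 0.01, -0.38, 0.03, 70]
n 511 centre [  4.2 -51.3  58.5] ext [155.3  30.6  14.4] medz 60.3
```

>>> carry_out([
  [11, 34, 0, 0, -0.38, 0.03, 70],
  [11, 34, -1, 0, -0.38, 0.03, 70],
  [11, 34, -1, 0, -0.38, 0.03, 70],
  [11, 34, -2, 0, -0.38, 0.03, 70],
  [11, 34, -2, 0, -0.38, 0.03, 70],
])

```text
clock: 13.25
position: [0.5506, -0.0467, 0.1691]
tool_rot: [3.139, 0.201, 2.926]
force: [1.6, 1.4, 0.6]
grip_width: 0.0621
```

>>> carry_out([
  [11, 34, -3, 0, -0.38, 0.03, 70],
  [11, 34, -3, 0, -0.38, 0.03, 70],
  [11, 34, -4, 0, -0.38, 0.03, 70],
  [11, 34, -4, 0, -0.38, 0.03, 70],
  [11, 34, -5, 0, -0.38, 0.03, 70],
])

```text
clock: 13.67
position: [0.5353, 0.1013, 0.1718]
tool_rot: [3.139, 0.365, 2.913]
force: [0.8, -0.1, 0.1]
grip_width: 0.0616
```

Run:
```python
from plan import *
st();e=rows(rackpt('left',90),rackR(),n=8)
```

```text
t 13.67 q [-0.42  0.36 -0.01  2.15  0.6   0.4   0.39] p [0.5353 0.1013 0.1718] rot [3.139 0.365 2.913] F [ 0.8 -0.1  0.1] w 0.0616
d 203mm a 14deg N 8 -> [0.52  0.304 0.165]
[7.4, 24.3, -1.9, 0.01, -0.29, 0.02, 70]
[7.4, 24.2, -2.1, 0.01, -0.29, 0.02, 70]
[7.4, 24.2, -2.4, 0.01, -0.29, 0.02, 70]
[7.3, 24.2, -2.7, 0.01, -0.29, 0.02, 70]
[7.3, 24.2, -2.9, 0.01, -0.29, 0.02, 70]
[7.3, 24.2, -3.2, 0.01, -0.29, 0.02, 70]
[7.2, 24.1, -3.5, 0.01, -0.29, 0.02, 70]
[7.2, 24.1, -3.7, 0.01, -0.29, 0.02, 70]
```

>>> carry_out([
  [7, 24, -2, 0, -0.29, 0.02, 70],
  [7, 24, -2, 0, -0.29, 0.02, 70],
  [7, 24, -2, 0, -0.29, 0.02, 70],
  [7, 24, -3, 0, -0.29, 0.02, 70],
  [7, 24, -3, 0, -0.29, 0.02, 70],
])

```text
clock: 14.08
position: [0.5271, 0.2265, 0.1685]
tool_rot: [3.134, 0.517, 2.901]
force: [0.2, -0.0, -0.0]
grip_width: 0.0617
```

>>> carry_out([
  [7, 24, -3, 0, -0.29, 0.02, 70],
  [7, 24, -3, 0, -0.29, 0.02, 70],
  [7, 24, -4, 0, -0.29, 0.02, 70],
  [0, 0, 0, 0, 0, 0, 70],
])

```text
clock: 14.42
position: [0.52, 0.3068, 0.1655]
tool_rot: [3.129, 0.607, 2.899]
force: [-1.7, 1.2, -0.5]
grip_width: 0.0621
```

Run:
```python
from plan import *
st();e=rows(rackpt('left',25),rackR(),n=5)
```

```text
t 14.42 q [-1.12  0.51  0.26  2.08  1.01  0.5  -0.46] p [0.52   0.3068 0.1655] rot [3.129 0.607 2.899] F [-1.7  1.2 -0.5] w 0.0621
d 66mm a 1deg N 5 -> [0.556 0.295 0.112]
[-0.1, -0.7, 13.1, 0.03, -0.01, 0.01, 70]
[-0.1, -0.7, 13.1, 0.03, -0.01, 0.01, 70]
[-0.1, -0.7, 13.1, 0.03, -0.01, 0.01, 70]
[-0.1, -0.6, 13.1, 0.03, -0.01, 0.01, 70]
[-0.1, -0.6, 13.1, 0.03, -0.01, 0.01, 70]
```

>>> carry_out([
  [0, -1, 13, 0.03, 0, 0, 70],
  [0, -1, 13, 0.03, 0, 0, 70],
  [0, -1, 13, 0.03, 0, 0, 70],
  [0, 0, 13, 0.03, 0, 0, 70],
  [0, 0, 13, 0.03, 0, 0, 70],
])

```text
clock: 14.83
position: [0.5575, 0.2884, 0.1124]
tool_rot: [-3.136, 0.606, 2.893]
force: [-0.3, 0.2, 0.1]
grip_width: 0.0621
```

Run:
```python
from plan import *
st();e=rows(rackpt('left',0),rackR(),n=2)
```

```text
t 14.83 q [-1.08  0.64  0.32  2.06  1.11  0.39 -0.56] p [0.5575 0.2884 0.1124] rot [-3.136  0.606  2.893] F [-0.3  0.2  0.1] w 0.0621
d 25mm a 0deg N 2 -> [0.57  0.291 0.091]
[1.2, 3.0, 11.9, -0.02, -0.02, 0.0, 70]
[1.2, 3.0, 11.9, -0.02, -0.02, 0.0, 70]
```

>>> carry_out([
  [1, 3, 12, 0, -0.02, 0, 70],
  [1, 3, 12, 0, -0.02, 0, 70],
  [0, 0, 0, 0, 0, 0, 70],
])

```text
clock: 15.08
position: [0.5705, 0.291, 0.0904]
tool_rot: [-3.134, 0.61, 2.894]
force: [0.3, -1.1, 0.1]
grip_width: 0.0623
```

Run:
```python
from plan import *
st();e=rows(rackpt('left',0),rackR(),n=1)
```

```text
t 15.08 q [-1.08  0.71  0.35  2.03  1.16  0.34 -0.62] p [0.5705 0.291  0.0904] rot [-3.134  0.61   2.894] F [ 0.3 -1.1  0.1] w 0.0623
d 1mm a 0deg N 1 -> [0.57  0.291 0.091]
[-0.2, 0.2, -1.1, -0.06, -0.01, 0.02, 70]
```

>>> carry_out([
  [0, 0, -1, 0, 0, 0, 255],
  [0, 0, 0, 0, 0, 0, 255],
  [0, 0, 0, 0, 0, 0, 255],
  [0, 0, 0, 0, 0, 0, 255],
])

```text
clock: 15.42
position: [0.5697, 0.2917, 0.0938]
tool_rot: [-3.138, 0.611, 2.891]
force: [-4.5, -1.2, 5.2]
grip_width: 0.0273
```

>>> carry_out([
  [-6, 0, 0, 0, 0, 0, 255],
  [-8, 0, 0, 0, 0, 0, 255],
  [-8, 0, 0, 0, 0, 0, 255],
  [-8, 0, 0, 0, 0, 0, 255],
  [-4, 0, 0, 0, 0, 0, 255],
])

```text
clock: 15.83
position: [0.5974, 0.2846, 0.1136]
tool_rot: [-3.138, 0.611, 2.891]
force: [-5.8, 0.1, 1.3]
grip_width: 0.0278
```

Run:
```python
from plan import *
st();e=rows(rackpt('left',0,34),rackR(),n=1)
```

```text
t 15.83 q [-1.    0.67  0.3   1.99  1.09  0.38 -0.47] p [0.5974 0.2846 0.1136] rot [-3.138  0.611  2.891] F [-5.8  0.1  1.3] w 0.0278
d 3mm a 0deg N 1 -> [0.597 0.284 0.111]
[1.7, -0.2, 2.1, -0.04, 0.0, -0.01, 70]
```

>>> carry_out([
  [-5, 0, -10, 0, 0, 0, 255],
  [-10, 0, -16, 0, 0, 0, 255],
  [-12, 0, -18, 0, 0.3, 0, 255],
  [-12, 0, -20, 0, 0.6, 0, 255],
  [-8, 0, -20, 0, 0.9, 0, 255],
])

```text
clock: 16.25
position: [0.59, 0.287, 0.204]
tool_rot: [-3.136, 0.443, 2.893]
force: [1.6, -0.9, -0.9]
grip_width: 0.0275
```

Run:
```python
from plan import *
st()
e=rows(riserpt([0,.05],.13),down(RY+np.pi),n=14,grip=255)
```

```text
t 16.25 q [-0.72  0.49 -0.    1.84  0.63  0.66  0.12] p [0.59  0.287 0.204] rot [-3.136  0.443  2.893] F [ 1.6 -0.9 -0.9] w 0.0275
d 459mm a 26deg N 14 -> [ 0.58  -0.166  0.13 ]
[-4.3, -31.5, 8.1, -0.01, 0.3, -0.03, 255]
[-4.5, -31.5, 7.9, -0.01, 0.3, -0.03, 255]
[-4.6, -31.5, 7.7, -0.01, 0.3, -0.03, 255]
[-4.7, -31.5, 7.6, -0.01, 0.3, -0.03, 255]
[-4.9, -31.6, 7.4, -0.01, 0.3, -0.03, 255]
[-5.0, -31.6, 7.2, -0.01, 0.3, -0.03, 255]
[-5.1, -31.6, 7.0, -0.01, 0.3, -0.03, 255]
[-5.2, -31.6, 6.8, -0.01, 0.3, -0.03, 255]
[-5.3, -31.7, 6.6, -0.01, 0.3, -0.03, 255]
[-5.4, -31.7, 6.4, -0.01, 0.3, -0.03, 255]
[-5.5, -31.7, 6.2, -0.01, 0.3, -0.03, 255]
[-5.6, -31.8, 5.9, -0.01, 0.3, -0.03, 255]
[-5.7, -31.8, 5.7, -0.01, 0.3, -0.03, 255]
[-5.7, -31.8, 5.5, -0.01, 0.3, -0.03, 255]
```

>>> carry_out([
  [-4, -31, 7, 0, 0.3, -0.03, 255],
  [-4, -32, 7, 0, 0.3, -0.03, 255],
  [-5, -32, 7, 0, 0.3, -0.03, 255],
  [-5, -32, 7, 0, 0.3, -0.03, 255],
  [-5, -32, 7, 0, 0.3, -0.03, 255],
])

```text
clock: 16.67
position: [0.5852, 0.1216, 0.1801]
tool_rot: [-3.13, 0.289, 2.905]
force: [0.5, -0.2, -0.7]
grip_width: 0.0274
```

>>> carry_out([
  [-5, -32, 7, 0, 0.3, -0.03, 255],
  [-5, -32, 7, 0, 0.3, -0.03, 255],
  [-5, -32, 7, 0, 0.3, -0.03, 255],
  [-5, -32, 6, 0, 0.3, -0.03, 255],
  [-5, -32, 6, 0, 0.3, -0.03, 255],
])

```text
clock: 17.08
position: [0.5789, -0.0419, 0.1556]
tool_rot: [-3.127, 0.131, 2.919]
force: [0.5, -0.8, -0.8]
grip_width: 0.0278
```

Run:
```python
from plan import *
st()
e=rows(riserpt([0,.05],.125),down(RY+np.pi),n=5,grip=255)
```

```text
t 17.08 q [ 0.11  0.49 -0.22  1.89  0.26  0.66  1.06] p [ 0.5789 -0.0419  0.1556] rot [-3.127  0.131  2.919] F [ 0.5 -0.8 -0.8] w 0.0278
d 128mm a 8deg N 5 -> [ 0.58  -0.166  0.125]
[-4.9, -24.0, 7.2, -0.03, 0.25, -0.04, 255]
[-5.0, -24.0, 7.0, -0.03, 0.25, -0.04, 255]
[-5.1, -24.1, 6.8, -0.03, 0.25, -0.04, 255]
[-5.1, -24.1, 6.6, -0.03, 0.25, -0.04, 255]
[-5.2, -24.2, 6.3, -0.03, 0.25, -0.04, 255]
```

>>> carry_out([
  [-5, -24, 7, -0.03, 0.25, -0.04, 255],
  [-5, -24, 7, -0.03, 0.25, -0.04, 255],
  [-5, -24, 7, -0.03, 0.25, -0.04, 255],
  [-5, -24, 7, -0.03, 0.25, -0.04, 255],
  [-5, -24, 6, -0.03, 0.25, -0.04, 255],
])

```text
clock: 17.5
position: [0.5802, -0.1651, 0.1247]
tool_rot: [-3.141, -0.0, 2.939]
force: [0.5, 0.5, -0.2]
grip_width: 0.0275
```

>>> carry_out([
  [0, 0, 0, 0, 0, 0, 255],
  [0, 0, 0, 0, 0, 0, 255],
])

```text
clock: 17.67
position: [0.5801, -0.1652, 0.1243]
tool_rot: [-3.141, 0.0, 2.936]
force: [-0.3, 0.6, 0.4]
grip_width: 0.0272
```

Run:
```python
from plan import *
from h import *
st()
e=rows(riserpt([0,.05],.0355),down(RY+np.pi),n=4,grip=255)
for n in("scene","top"): held(bot.grab_frame(n),.115,.17,RR,RC)
print("tcp riser",RR.inv().apply(bot.observe()["position"]-RC))
```

```text
t 17.67 q [ 0.35  0.62 -0.25  1.74  0.21  0.8   1.37] p [ 0.5801 -0.1652  0.1243] rot [-3.141  0.     2.936] F [-0.3  0.6  0.4] w 0.0272
d 89mm a 0deg N 4 -> [ 0.58  -0.166  0.036]
[-0.1, -0.1, 22.2, -0.0, 0.0, -0.01, 255]
[-0.1, -0.1, 22.2, -0.0, 0.0, -0.01, 255]
[-0.1, -0.1, 22.2, -0.0, 0.0, -0.01, 255]
[-0.1, -0.1, 22.2, -0.0, 0.0, -0.01, 255]
n 338 centre [ -1.2  49.3 144.9] ext [158.5  29.6  18.6] medz 149.2
n 322 centre [-45.7  51.4 146.2] ext [72.4 28.  16.2] medz 149.4
tcp riser [-0.00048118  0.05286931  0.12488174]
```

>>> carry_out([
  [-1, 0, 28, 0, 0, 0, 255],
  [0, -1, 28, 0, 0, 0, 255],
  [0, 0, 20, 0, 0, 0, 255],
  [0, 0, 10, 0, 0, 0, 255],
  [0, 0, 0, 0, 0, 0, 255],
])

```text
clock: 18.18
position: [0.5806, -0.1636, 0.0372]
tool_rot: [-3.141, -0.002, 2.94]
force: [0.3, -0.4, -0.5]
grip_width: 0.0275
```

Run:
```python
from plan import *
st();e=rows(riserpt([0,.05],.0358),down(RY+np.pi),n=1,grip=255)
```

```text
t 18.18 q [ 0.33  0.75 -0.22  1.78  0.25  0.64  1.33] p [ 0.5806 -0.1636  0.0372] rot [-3.141e+00 -2.000e-03  2.940e+00] F [ 0.3 -0.4 -0.5] w 0.0275
d 3mm a 0deg N 1 -> [ 0.58  -0.166  0.036]
[-0.3, -2.2, 1.4, -0.0, -0.01, -0.01, 255]
```

>>> carry_out([
  [0, -2, 1, 0, 0, 0, 255],
  [0, 0, 1, 0, 0, 0, 255],
  [0, 0, 0, 0, 0, 0, 70],
  [0, 0, 0, 0, 0, 0, 70],
  [0, 0, 0, 0, 0, 0, 70],
])

```text
clock: 18.6
position: [0.5815, -0.1671, 0.0374]
tool_rot: [-3.141, 0.002, 2.939]
force: [-0.2, 1.0, -0.3]
grip_width: 0.0615
```

>>> carry_out([
  [0, 0, -15, 0, 0, 0, 70],
  [0, 0, -30, 0, 0, 0, 70],
  [0, 0, -38, 0, 0, 0, 70],
  [0, 0, -38, 0, 0, 0, 70],
  [20, 20, -20, 0, 0, 0, 70],
])

```text
clock: 19.02
position: [0.5679, -0.1469, 0.1819]
tool_rot: [-3.14, 0.007, 2.934]
force: [0.9, 0.6, 0.5]
grip_width: 0.062
```

>>> carry_out([
  [25, 30, -5, 0, 0, 0, 70],
  [25, 30, -5, 0, 0, 0, 70],
  [25, 30, -5, 0, 0, 0, 70],
  [25, 30, -5, 0, 0, 0, 70],
  [0, 0, 0, 0, 0, 0, 70],
])

```text
clock: 19.43
position: [0.4893, 0.0005, 0.1989]
tool_rot: [3.141, 0.002, 2.945]
force: [2.5, 1.2, 0.9]
grip_width: 0.0621
```

Run:
```python
from plan import *
from h import *
st()
for n in("scene","top"):
    f=bot.grab_frame(n);P=cloud(f);h=cv2.cvtColor(f["color"],cv2.COLOR_RGB2HSV)
    q=(RR.inv().apply((P-RC).reshape(-1,3))*1e3).reshape(P.shape)
    w=cv2.inRange(h,(15,60,120),(28,150,255))>0
    near=(abs(q[...,0])<110)&(abs(q[...,1])<110)
    for lab,m in(("top_a",(q[...,2]>52)&(q[...,2]<70)&(q[...,1]>0)),("top_b",(q[...,2]>52)&(q[...,2]<70)&(q[...,1]<0)),("s0",(q[...,2]>42)&(q[...,2]<50)&(q[...,0]<0)&(abs(q[...,1])<110)),("gap",(q[...,2]>42)&(q[...,2]<50)&(q[...,0]>0))):
        p=q[m&w&near];
        if len(p)<10: print(n,lab,"-",len(p));continue
        a,b=np.percentile(p,1,0),np.percentile(p,99,0);_,_,ang=cv2.minAreaRect(p[:,:2].astype(np.float32))[0:3]
        print(n,lab,len(p),((a+b)/2).round(1),"ext",(b-a).round(1),"z",np.median(p[:,2]).round(1),"ang",round(ang,1))
F0=pickle.load(open("f0.pkl","rb"))["top"]
P0=cloud(F0);P1=cloud(f)
for nm,(u,v) in dict(jw=(298,205),js=(302,260),jb=(251,147),tin=(270,295),lid=(334,295),th=(352,150)).items():
    print(nm,P0[v,u].round(3),P1[v,u].round(3))
cv2.imwrite("pics/t9.png",cv2.resize(f["color"][130:330,130:430,::-1],None,fx=2.5,fy=2.5))
```

```text
t 19.43 q [ 0.14  0.36 -0.33  1.97  0.16  0.83  1.1 ] p [0.4893 0.0005 0.1989] rot [3.141e+00 2.000e-03 2.945e+00] F [2.5 1.2 0.9] w 0.0621
scene top_a 518 [ 0.5 48.6 59.5] ext [158.2  32.2  14.3] z 60.2 ang 88.4
scene top_b 491 [  4.4 -51.6  59.3] ext [155.4  30.8  13.4] z 60.3 ang 88.6
scene s0 242 [-52.3   3.   46.1] ext [ 33.  160.    7.5] z 46.1 ang 85.2
scene gap 277 [58.5  2.2 46. ] ext [ 40.1 160.8   7.7] z 46.2 ang 2.1
top top_a 276 [30.5 46.1 60.1] ext [96.  27.6 12.4] z 59.9 ang 7.5
top top_b 576 [  2.8 -51.9  59.2] ext [156.8  29.6  11.5] z 59.6 ang 3.1
top s0 204 [-51.1 -29.3  46. ] ext [27.8 97.8  7.5] z 45.9 ang 89.8
top gap 294 [53.   0.6 46. ] ext [ 28.7 156.2   7.4] z 46.2 ang 86.4
jw [ 0.616 -0.001  0.072] [0.514 0.029 0.565]
js [ 0.462 -0.007  0.086] [0.42  0.028 0.609]
jb [0.783 0.128 0.08 ] [0.783 0.128 0.081]
tin [0.371 0.081 0.033] [0.371 0.081 0.034]
lid [ 0.368 -0.099  0.017] [ 0.367 -0.007  0.695]
th [ 0.785 -0.167  0.037] [ 0.783 -0.165  0.044]
```

View pics/t9.png

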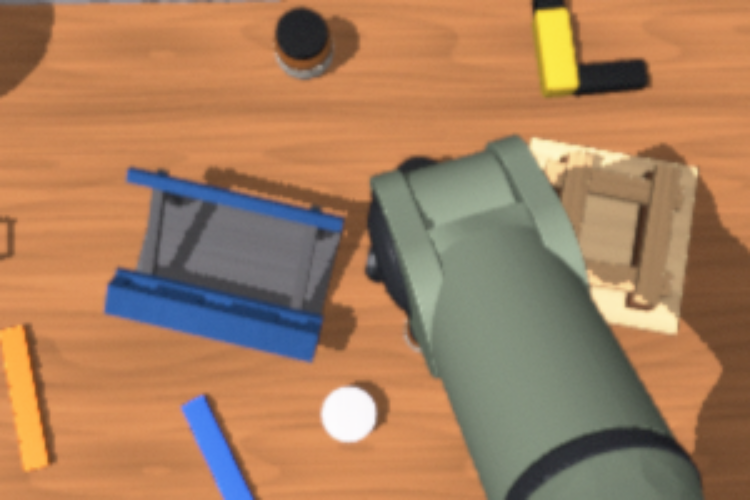

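The stand is complete, seen at (540–700, 150–320), and the rack is empty. All four slats are well within tolerance and the arm is clear, so I'm handing in.

```bash
python3 -c "
from workcell import bot
print(bot.job_done())"
```

```text
the job is handed in; nothing more can be done
None
```

The cooling stand is finished and handed in at about 19.4 s of the 70 s allowed. I slid each slat about 34 mm up the slope before lifting it. The right one went into the gap, the middle one onto top_b and the left one onto top_a.

Last measurements in the riser's frame, before hand-in (limits ±15 mm in x and y, ±5 mm in height, 0.15 rad or about 8.6° in direction):

| Slat | Measured x, y (mm) | Target x, y (mm) | Top surface (mm) | Expected top (mm) |
|---|---|---|---|---|
| gap | about (53, 1) | (50, 0) | 46 | 46 |
| top_a | about (0, 49) | (0, 50) | 60 | 60 |
| top_b | about (3 to 4, -52) | (0, -50) | 60 | 60 |
| slat_0 | about (-52, 3) | (-50, 0) | 46 | 46 |

- **Disagreements:** The arm hid part of top_a and slat_0 from the top camera, so those centres come from the scene view. The scene view put the gap slat at x = 58.5 mm. That blob is 40 mm wide where the slat is 28, so I took the clean top-view value.
- **Direction:** The usable direction fits were within about 5° of square. The one reading above that, 7.5° for top_a, came from the half-hidden top view; the scene view gave under 2°.
- **Other objects:** The back jar, the tin and the thermometer read the same position as at the start. The wide jar, the slim jar and the jar lid were hidden behind the arm in the last top view, so I did not re-measure them. They looked undisturbed in the earlier scene views, and nothing was carried lower than about 14 cm over the jars, which are at most 8.5 cm tall.

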